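Lever open the takings chest

TASK

The red money tray has been left under the long arm of the takings chest's lever: with your fingertips, slide it along the desk until no part of it lies under the lever. Then press the yellow pad of the lever down until the lever sits on its rubber stop, so that the heavy flap is raised, and finish while still holding it down there. Slide and press only: do not lift or tip the tray or lift the lever off its stand, keep off the chest, its flap and the lever's stand, and leave everything else on the desk where it is.

Things in the scene. Friction and masses are not known exactly. Their poses are not given: they have to be found in the camera images.
- opener: Fixed takings chest and lever stand. Origin on the desk, 17 mm beyond the resting pad's centre (pad on its +y side). Along +y from it: rubber stop at 136 mm (top 62 mm up), green stand with pivot pin 235-325 mm (126 mm high), chest 388-490 mm (200 wide in x, 105 high). Lever lies along y over x = 0; -y points away from the chest. Base plate 120 mm wide, 6 mm thick, from y = 160 mm on
- pivot (a point): the pivot pin's centre on the stand, 95 mm above the desk
- lever: Loose lever resting across the pin: aluminium bar 380 x 30 x 12 mm, yellow pad on the long end, dark weight on the short end under the flap's orange tongue. Origin: the pin's centre; x the pivot axis, long arm to -y. Frame level at rest (long arm slopes 15 degrees up to the pad); turned 0.54 rad on the stop (slopes 16 degrees down). Swings back by weight when released
- pad (a point): Top centre of the yellow pad (50 x 50 x 8 mm) on the lever's long end. At rest 194 mm above the desk (underside there about 170 mm), on the stop 45 mm and over y = 3 mm of the opener, never over 20 mm off its first place in plan; the bar's end is at y = -18 mm then. 3 to 7 N pushes it down; the stop is felt as a firm rise in force
- bar_mid (a point): point on top of the lever's bar, 60 mm from the pad's centre towards the pivot
- flap (a joint): opening angle of the heavy steel flap (about 2 kg) on the chest, hinged on the edge furthest from the lever: 0 lying shut, about 0.34 rad with the lever on its stop; it falls shut when the lever is released
- tray: Red plastic money tray, loose, about 0.3 kg: open box, outside 200 (its x) x 160 (y) x 70 mm high, walls 5 mm, floor with dark mat 7 mm, lip 6 mm wide round the top. Origin: centre of its underside. At the start a long side lies under the pad, the rest sticks out to the opener's -y; its y is within 0.2 rad of the opener's y. A finger pushing a wall, as from inside, slides it
- calculator: a white desk calculator, 150 x 100 x 16 mm, lying flat; not to be moved. Origin: centre of its underside
- tape_roll: a roll of brown packing tape lying flat, 100 mm across, 48 mm high; not to be moved. Origin: centre of its underside
- tea_tin: an upright green tea tin, 68 mm across, 100 mm high; not to be moved. Origin: centre of its underside
- coffee_cup: an upright black lidded coffee cup, 82 mm across, 112 mm high; not to be moved. Origin: centre of its underside
- pen: a black pen lying flat, 140 x 10 x 10 mm; not to be moved. Origin: centre of its underside
- desk_brush: a hand brush lying flat, about 220 mm long; not to be moved

How it is judged (in metres and radians):
On the way, in this order (a step that is already met when the one before it is completed fails the run):
1. the tray has been slid out from under the lever, which still stands up ((x of pad in the frame of tray above 0.1 m or x of pad in the frame of tray below -0.1 m or y of pad in the frame of tray above 0.08 m or y of pad in the frame of tray below -0.08 m) and (x of bar_mid in the frame of tray above 0.1 m or x of bar_mid in the frame of tray below -0.1 m or y of bar_mid in the frame of tray above 0.08 m or y of bar_mid in the frame of tray below -0.08 m) and angle between lever's own z axis and vertical below 0.15 rad), for 0.2 s.
2. the lever is down on its stop and the flap is up (angle between lever's own z axis and vertical above 0.49 rad and value of joint flap above 0.27 rad), for 0.2 s.
At the end, for the whole second after the job is handed in: fingers hold the lever down (over 1 N), turned more than 0.49 rad of 0.54; flap open more than 0.27 rad; lever on its pin (within 8 mm); tray flat and still on the desk, untouched, with neither the pad centre nor the bar point 60 mm inward above it (all of step 2 and (x of pad in the frame of tray above 0.1 m or x of pad in the frame of tray below -0.1 m or y of pad in the frame of tray above 0.08 m or y of pad in the frame of tray below -0.08 m) and (x of bar_mid in the frame of tray above 0.1 m or x of bar_mid in the frame of tray below -0.1 m or y of bar_mid in the frame of tray above 0.08 m or y of bar_mid in the frame of tray below -0.08 m) and contact force between the fingers and lever above 1 N and distance between pivot and lever below 0.008 m and height (world z) of tray below 0.006 m and angle between tray's own z axis and vertical below 0.05 rad and linear speed of tray below 0.02 m/s and velocity of joint flap below 0.1 rad/s and contact force between the fingers and tray below 0.3 N); the arm keeps its last pose, push and grip.
It fails at once if the tray is lifted more than 15 mm or tipped by more than about 14 degrees (height (world z) of tray above 0.015 m or angle between tray's own z axis and vertical above 0.25 rad).
It fails at once if the lever is lifted or pushed off its pivot pin by more than 12 mm (distance between pivot and lever above 0.012 m).
It fails at once if the robot pushes on the chest, its flap or the lever's stand with more than 3 N (contact force between any of the fingers, the arm and opener above 3 N).
It fails at once if a bystander is moved by more than 25 mm (distance of any of calculator, tape_roll, tea_tin, coffee_cup, pen, desk_brush from where it was at the start of the episode above 0.025 m).
It also fails if it takes over 43 s, if anything falls off the work surface, if the arm or the gripper's body presses on something with over 40 N, if the wrist force passes 120 N, or if a joint passes its speed limit or range.

ROBOT

A 6-joint arm with a two-finger parallel gripper is mounted at the origin on the work surface. World frame = base frame: x ahead of the robot, y to its left, z up, the work surface at z = 0. Lengths are in m, angles in degrees, forces in N, time in s.
With the tool pointing down it reaches from about 0.275 to 1 m from the base axis. Payload 8.4 kg.
Tool frame: the origin (TCP) lies between the finger pads; the fingertips stand 17 mm ahead of it and the grasp point (between the pads) lies 2 mm behind it; x points along the fingers, y is the direction in which the jaws open and shut, and the axes are right-handed (so a half turn about x gives the same grasp; the last joint's range is limited). The gripper opens to 85 mm and grips with 20 to 120 N. Pads are 22 mm wide; open, the fingers measure 114 mm over their backs; the gripper's body (76 mm by 85 mm) begins 54 mm behind the grasp point. The pads swing forward as they close: fully open they stand 13 mm farther back than shut.
Start: joints at [70.737, 20.225, 93.587, -0, 66.188, -0.138], TCP at [0.205, 0.591, 0.248] pointing down, gripper open.
Joint ranges: [-150.9, 150.9], [-52.94, 120.26], [3.33, 152.33], [-74.26, 254.26], [0, 154.13], [-172.89, 172.89]. Speed limits (degrees/s): [127.2, 127.2, 159.86, 180, 180, 180].

INTERFACE

Orientations are given as a 3x3 rotation matrix whose columns are the frame's x, y, z axes.
In Python, from cell import status, capture, hand_in, spotter gives the robot as it stands. The module is installed in compiled form; this text tells all that it offers.
- The arm moves only by the shell command python3 -m pendant 'ROWS'. ROWS is text: rows parted by semicolons, each of 7 numbers parted by spaces: the shift along the tool's x, y, z in mm, then the turn, a rotation vector about the tool's x, y, z in degrees, then the closure, from 0 (fully open) to 1 (shut). In form: tx ty tz ax ay az claw; .... A call has 1 to 12 rows; each row shifts and turns the commanded pose from where the row before left it, along the tool's axes as they then stand; what a row does not reach is not made up. A row lasts 1/8 s, in which the tool goes at most 62.5 mm and 10.7 degrees, less where a joint would pass 70% of its speed; a pose out of reach is approached as far as the arm can. A call is refused whole if a number of a shift passes 62.5 or a number of a turn 10.7, either way. A call with a gripper value outside its range is refused whole. The fingers move at their own pace and stop on an object; the grip force is fixed at half the most. Time passes only in rows, so rows that do not move let the fingers close. It gives the time, the measured TCP pose, the force and the opening at its end, in the units of the state.
- status.sense(): the state, without advancing time (a new reading comes with each control period).
- capture(name): name is "scene" or "top" or "wrist"; returns a dict with "frame" (480x640x3 uint8, red, green, blue), "mtx" (3x3 intrinsics, pixels), "extrinsics" (4x4, takes a point from camera to world coordinates). Camera axes: x right, y down, z forward; pixel columns grow to the right and rows downward; lengths in m; the calibration is good to about 2 mm. A picture is of the moment at which its call begins. There is no depth.
- hand_in(): hands the job in, once; it reports no verdict.
Trained networks look in the newest picture that a camera, given by its name, has taken for a name from the list of things; names that differ only in an ending like _2 or _b are one class to them, and where a whole thing is asked for, a point or a joint stands for the part that bears it (a point fixed in the world has none). Each returns a list of dicts, best first, with "conf" (0 to 1); they miss things now and then, are a little off and sometimes report something else, mostly with a low value. They report only what shows in the picture. A call takes as long as a camera call.
- spotter.regions_of(camera, name): "region" (480x640 bool, what is visible of it) and "box" ([left, top, width, height] in pixels, round what is visible of it).
- spotter.pinpoint(camera, name): "xy" ([column, row] in pixels: a listed point, or the origin of a listed thing).
The state is a dict: "clock": time; "qpos": joint angles; "joint_vel": joint speeds; "effort": joint torques, N m; "tool_pos": TCP position; "orientation": TCP orientation; "wrist_force": force on the tool from outside, world axes, zero at the start; "ft_torque": the same for the moment, N m; "grip_width": finger opening in m.
Only numpy, scipy, OpenCV 4.12 (cv2) and the standard library are available. Lean on these libraries where they do the work, as an engineer would, in place of code of your own. Each camera call takes 0.05 s, during which the arm holds its last target. There are 200 camera calls.

## Working session

There is one attempt and no reset: what is moved stays moved. The work goes in short steps, Python scripts to look and compute and a shell command to move; the robot and the scene stay as the last step left them, time stands still between calls to the robot, and variables do not carry over. Pictures are saved under pics/ and viewed, about 8 in all and at most 12, crops included, and the job is handed in when it is done.

```bash
mkdir -p pics
cat > h.py <<'E'
import numpy as np, cv2
from cell import status, capture, hand_in, spotter
def ray(c,xy):
    K=c['mtx'];T=c['extrinsics'];d=T[:3,:3]@np.linalg.solve(K,[xy[0],xy[1],1.]);return T[:3,3],d
def at(c,xy,z):
    o,d=ray(c,xy);return o+d*(z-o[2])/d[2]
def px(c,p):
    T=np.linalg.inv(c['extrinsics']);q=c['mtx']@(T[:3,:3]@np.asarray(p)+T[:3,3]);return q[:2]/q[2]
def save(c,n): cv2.imwrite('pics/'+n,c['frame'][:,:,::-1])
E
python3 - <<'E'
from h import *
np.set_printoptions(precision=4,suppress=True)
s=status.sense();print(s['clock'],s['tool_pos'],s['orientation'],s['wrist_force'],s['grip_width'])
Z=dict(opener=0,pivot=.095,lever=.095,pad=.194,tray=0,calculator=0,tape_roll=0,tea_tin=0,coffee_cup=0,pen=0)
for n in('scene','top'):
    c=capture(n);save(c,n+'0.png');print(n,c['extrinsics'][:3,3])
    for k,z in Z.items():
        for r in spotter.pinpoint(n,k)[:2]: print(k,r['conf'],np.round(r['xy']),at(c,r['xy'],z)[:2])
print(status.sense()['clock'])
E
```

```text
0.0 [0.2046 0.5901 0.2476] [[-0.0004  0.3276  0.9448]
 [-0.0013  0.9448 -0.3276]
 [-1.     -0.0014  0.    ]] [ 0.6862 -0.993  -0.35  ] 0.0858489362762062
scene [ 1.549  -0.0086  0.9696]
pivot 0.89 [395. 246.] [0.5489 0.256 ]
lever 0.75 [394. 244.] [0.5416 0.253 ]
tray 0.63 [108. 302.] [ 0.5873 -0.4736]
tray 0.62 [272. 276.] [ 0.5308 -0.0603]
calculator 0.69 [109. 303.] [ 0.5931 -0.4704]
tape_roll 0.73 [288. 222.] [ 0.3003 -0.011 ]
tape_roll 0.58 [364. 329.] [0.7299 0.1534]
tea_tin 0.8 [317. 325.] [0.7092 0.0438]
tea_tin 0.55 [395. 244.] [0.4312 0.2859]
coffee_cup 0.9 [409. 306.] [0.6654 0.2758]
coffee_cup 0.47 [351. 298.] [0.6289 0.136 ]
pen 0.6 [347. 299.] [0.6291 0.1262]
pen 0.25 [412. 307.] [0.6703 0.2825]
top [0.4165 0.0407 1.3747]
pivot 0.75 [242. 250.] [0.5309 0.2527]
pivot 0.56 [286. 193.] [0.6936 0.1372]
lever 0.87 [241. 245.] [0.5441 0.2568]
lever 0.44 [289. 221.] [0.6143 0.1268]
pad 0.73 [289. 223.] [0.5951 0.1197]
pad 0.67 [338. 241.] [ 0.5501 -0.0071]
tray 0.95 [352. 257.] [ 0.5258 -0.0557]
calculator 0.62 [494. 244.] [ 0.5746 -0.4748]
tape_roll 0.77 [283. 194.] [0.7118 0.1539]
tea_tin 0.89 [322. 195.] [0.7096 0.0355]
coffee_cup 0.64 [239. 209.] [0.6635 0.2835]
coffee_cup 0.39 [291. 220.] [0.6321 0.1264]
pen 0.64 [290. 225.] [0.6188 0.1287]
pen 0.19 [489. 242.] [ 0.5809 -0.4619]
1.1
```

```bash
python3 -c "
import cv2,numpy as np
a=cv2.imread('pics/scene0.png');b=cv2.imread('pics/top0.png')
cv2.imwrite('pics/both0.png',cv2.resize(np.vstack([a,b]),None,fx=.62,fy=.62,interpolation=cv2.INTER_AREA))"
```

```text
(no output)
```

View pics/top0.png

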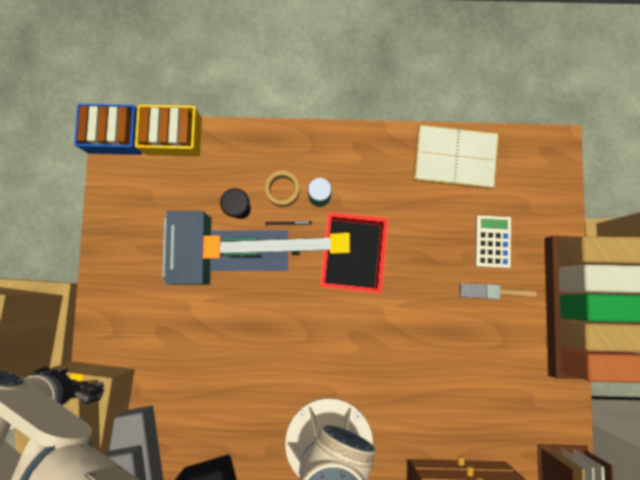

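View pics/scene0.png

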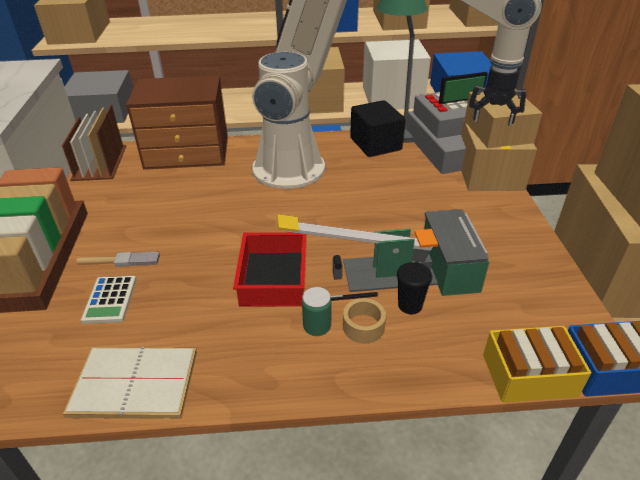

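The top view shows the red tray at about px (322–387, 213–292). The yellow pad at (340, 243) lies over its left side, and the lever runs left to the chest at about (185, 247). The −y side (image right) is free up to the brush at px 460, so I'll slide the tray that way. Next I'll refine the tray, pad and lever poses.

```bash
cat > m.py <<'E'
from h import *
from scipy.optimize import least_squares
np.set_printoptions(precision=4,suppress=True)
def tray_fit():
    c=capture('top'); f=c['frame'].astype(int); red=(f[...,0]>150)&(f[...,1]<90)&(f[...,2]<90)
    m=np.zeros((480,640),np.uint8); m[150:340,270:470]=red[150:340,270:470]
    ys,xs=np.nonzero(m); P=np.array([at(c,(x,y),.07)[:2] for x,y in zip(xs,ys)]).astype(np.float32)
    r=cv2.minAreaRect(P); b=cv2.boxPoints(r); return c,r,b
def pad_fit(c,z=.194):
    f=c['frame'].astype(int); y=(f[...,0]>200)&(f[...,1]>150)&(f[...,2]<90); y[:200]=0;y[:, :300]=0;y[290:]=0;y[:,400:]=0
    v,u=np.nonzero(y); return at(c,(u.mean(),v.mean()),z),len(u)
if __name__=='__main__':
    c,r,b=tray_fit();print(r,'\n',b);print('pad top',pad_fit(c))
    c2=capture('scene');f=c2['frame'].astype(int);y=(f[...,0]>180)&(f[...,1]>150)&(f[...,2]<90);y[:210]=0;y[240:]=0;y[:,:260]=0;y[:,310:]=0
    v,u=np.nonzero(y);print('pad scene',at(c2,(u.mean(),v.mean()),.194),len(u))
    s=status.sense();print(s['tool_pos'],s['clock'])
E
python3 m.py
```

```text
((0.5348360538482666, -0.05741570144891739), (0.16917677223682404, 0.20952187478542328), 85.30033111572266) 
 [[ 0.4235 -0.1331]
 [ 0.6323 -0.1503]
 [ 0.6462  0.0183]
 [ 0.4374  0.0355]]
pad top (array([ 0.5467, -0.0102,  0.194 ]), 349)
pad scene [ 0.5508 -0.0108  0.194 ] 250
[0.2048 0.5905 0.2483] 1.2
```

```bash
python3 -m pendant '-50 0 0 -9.5 0 0 1; -50 0 0 -9.6 0 0 1; 0 -20 10 0 0 0 1; 0 -60 15 0 0 0 1; 0 -60 15 0 0 0 1; 0 -60 15 0 0 0 1; 0 -60 15 0 0 0 1; 0 -60 15 0 0 0 1'
```

```text
clock: 2.2
tool_pos: [0.2893, 0.2679, 0.3474]
orientation: [[-0.0, 0.001, 1.0], [-0.001, 1.0, -0.001], [-1.0, -0.001, -0.0]]
wrist_force: [1.8, -0.6, 0.9]
grip_width: 0.0001
```

```bash
python3 -m pendant '0 -46 30 0 0 0 1; 0 -46 30 0 0 0 1; 0 -46 30 0 0 0 1; 0 -46 30 0 0 0 1; 0 -46 30 0 0 0 1; 0 -46 30 0 0 0 1; 0 -46 30 0 0 0 1; 0 -46 32 0 0 0 1; 50 0 0 0 0 0 1; 50 0 0 0 0 0 1; 50 0 0 0 0 0 1; 50 0 0 0 0 0 1'
python3 - <<'E'
from h import *
a=capture('scene');b=capture('top')
A=cv2.resize(a['frame'][180:340,190:480],(800,441));B=cv2.resize(b['frame'][170:310,180:420],(270,158))
save(dict(frame=A),'s1.png')
print(status.sense()['tool_pos'],status.sense()['wrist_force'])
E
```

```text
clock: 3.7
tool_pos: [0.5303, -0.0979, 0.1461]
orientation: [[-0.001, 0.002, 1.0], [0.0, 1.0, -0.002], [-1.0, 0.0, -0.001]]
wrist_force: [0.2, 0.0, 0.7]
grip_width: -0.0002
[ 0.52684057 -0.09714009  0.14311843] [-1.19261323  0.34443944 -0.84320867]
```

View pics/s1.png

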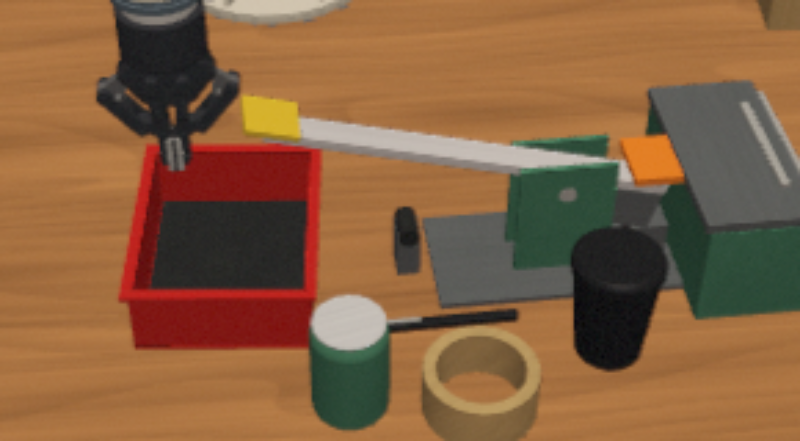

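The gripper's knuckles reach about 55 mm along the jaw axis, which brings them close to the pad (crop px 240 against 243). I'll turn the tool 90° so the jaws lie along x, then lower it.

```bash
python3 -m pendant '0 -5 0 10 0 0 1; 0 0 0 10 0 0 1; 0 0 0 10 0 0 1; 0 0 0 10 0 0 1; 0 0 0 10 0 0 1; 0 0 0 10 0 0 1; 0 0 0 10 0 0 1; 0 0 0 10 0 0 1; 0 0 0 10 0 0 1; 0 0 0 0 0 0 1'
```

```text
clock: 5.05
tool_pos: [0.5319, -0.1029, 0.1499]
orientation: [[0.002, 1.0, 0.0], [-0.0, 0.0, -1.0], [-1.0, 0.002, 0.0]]
wrist_force: [0.1, 0.2, 0.6]
grip_width: -0.0003
```

```bash
python3 -m pendant '35 0 0 0 0 0 1; 35 0 0 0 0 0 1; 25 0 0 0 0 0 1; 10 0 0 0 0 0 1; 0 0 0 0 0 0 1'
```

```text
clock: 5.68
tool_pos: [0.5315, -0.1027, 0.0435]
orientation: [[-0.0, 1.0, 0.001], [0.0, 0.001, -1.0], [-1.0, -0.0, -0.0]]
wrist_force: [0.6, -0.0, 0.7]
grip_width: -0.0001
```

```bash
python3 -m pendant '0 0 8 0 0 0 1; 0 -1 10 0 0 0 1; 0 -1 10 0 0 0 1; 0 -1 12 0 0 0 1; 0 -1 12 0 0 0 1; 0 -1 12 0 0 0 1; 0 -1 12 0 0 0 1; 0 -1 12 0 0 0 1; 0 -1 12 0 0 0 1; 0 -1 12 0 0 0 1; 0 -1 10 0 0 0 1; 0 0 8 0 0 0 1'; python3 m.py; python3 -c "
from h import *
save(dict(frame=cv2.resize(capture('scene')['frame'][180:340,140:480],(800,376))),'s2.png')"
```

```text
clock: 7.18
tool_pos: [0.5212, -0.2332, 0.0432]
orientation: [[-0.0, 1.0, -0.001], [0.0, -0.001, -1.0], [-1.0, -0.0, -0.0]]
wrist_force: [-0.1, 3.2, 0.5]
grip_width: 0.0001
((0.5202532410621643, -0.16430675983428955), (0.16528433561325073, 0.2145046442747116), 87.97126007080078) 
 [[ 0.4101 -0.2431]
 [ 0.6245 -0.2507]
 [ 0.6304 -0.0855]
 [ 0.416  -0.0779]]
pad top (array([ 0.5466, -0.0107,  0.194 ]), 370)
pad scene [ 0.5511 -0.0105  0.194 ] 250
[ 0.5215 -0.2336  0.0433] 7.275
```

View pics/s2.png

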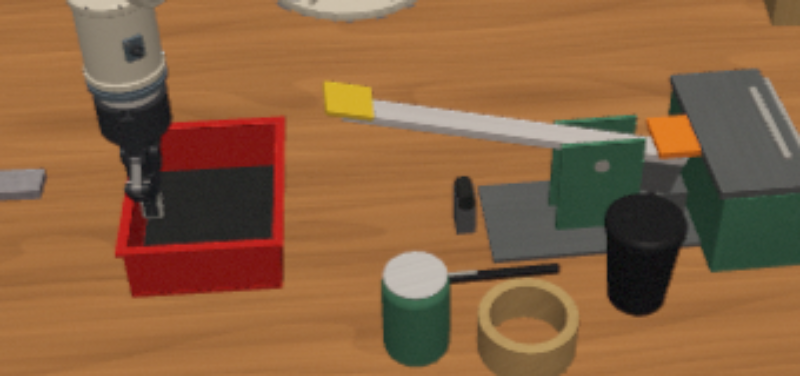

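The tray has slid to a centre of about (0.520, −0.164). Its near edge is at y ≈ −0.08, it lies flat, and the lever is still up. I'll back off the wall, rise, and go above the pad.

```bash
python3 -m pendant '0 0 -10 0 0 0 1; 0 0 -15 0 0 0 1; -30 0 0 0 0 0 1; -60 0 0 0 0 0 1; -60 0 0 0 0 0 1; -60 0 0 0 0 0 1; -40 0 0 0 0 0 1; 0 7 -49 0 0 0 1; 0 7 -49 0 0 0 1; 0 7 -49 0 0 0 1; 0 7 -49 0 0 0 1; 0 0 0 0 0 0 1'; python3 -m pendant '40 0 0 0 0 0 1; 20 0 0 0 0 0 1; 10 0 0 0 0 0 1; 5 0 0 0 0 0 1; 0 0 0 0 0 0 1'
python3 - <<'E'
from h import *
a=capture('scene');b=capture('top')
A=cv2.resize(a['frame'][170:310,190:480],(800,386));B=b['frame'][170:310,160:420];B=cv2.resize(B,(390,210))
A=np.vstack([A,np.hstack([B,np.zeros((210,410,3),np.uint8)])]);save(dict(frame=A),'s3.png')
from m import tray_fit;print(tray_fit()[1:])
E
```

```text
clock: 8.82
tool_pos: [0.5492, -0.0076, 0.2931]
orientation: [[-0.0, 1.0, 0.004], [0.001, 0.004, -1.0], [-1.0, -0.0, -0.001]]
wrist_force: [0.7, 0.3, 0.4]
grip_width: 0.0
clock: 9.45
tool_pos: [0.5497, -0.0118, 0.2186]
orientation: [[0.0, 1.0, -0.001], [-0.0, -0.001, -1.0], [-1.0, 0.0, 0.0]]
wrist_force: [0.2, -0.2, -0.3]
grip_width: -0.0001
(((0.5191690325737, -0.1697719395160675), (0.17274349927902222, 0.21097663044929504), 89.94755554199219), array([[ 0.4136, -0.256 ],
       [ 0.6246, -0.2562],
       [ 0.6247, -0.0835],
       [ 0.4138, -0.0833]], dtype=float32))
```

View pics/s3.png

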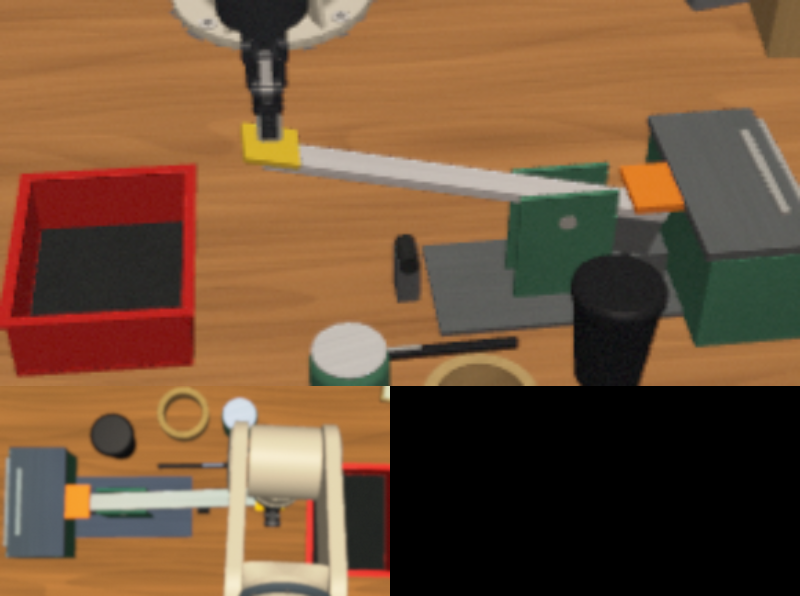

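The fingertips stand just above the pad's middle at crop px (268, 137). The tray is clear, with its near edge at y ≈ −0.083. Now I'll press along the arc.

```bash
python3 -m pendant '6 0 0 0 0 0 1; 6 0 1 0 0 0 1; 8 0 3 0 0 0 1; 10 0 3 0 0 0 1; 10 0 3 0 0 0 1; 10 0 2 0 0 0 1; 10 0 2 0 0 0 1; 10 0 2 0 0 0 1; 10 0 1 0 0 0 1'; python3 -m pendant '10 0 1 0 0 0 1; 10 0 0 0 0 0 1; 10 0 0 0 0 0 1'
```

```text
clock: 10.72
tool_pos: [0.5496, -0.0288, 0.1377]
orientation: [[0.0, 1.0, -0.001], [-0.0, -0.001, -1.0], [-1.0, 0.0, 0.0]]
wrist_force: [-0.3, 2.8, 4.3]
grip_width: -0.0001
clock: 11.1
tool_pos: [0.5497, -0.0301, 0.1078]
orientation: [[0.0, 1.0, -0.0], [-0.001, -0.0, -1.0], [-1.0, 0.0, 0.001]]
wrist_force: [0.7, 0.5, 5.7]
grip_width: -0.0002
```

```bash
python3 -m pendant '10 0 0 0 0 0 1; 10 0 -1 0 0 0 1; 8 0 -1 0 0 0 1; 6 0 -1 0 0 0 1; 4 0 -1 0 0 0 1; 3 0 0 0 0 0 1; 0 0 0 0 0 0 1'
```

```text
clock: 11.98
tool_pos: [0.5494, -0.0258, 0.0671]
orientation: [[-0.0, 1.0, -0.0], [-0.0, -0.0, -1.0], [-1.0, -0.0, 0.0]]
wrist_force: [1.0, -3.8, 2.8]
grip_width: -0.0
```

```bash
python3 -m pendant '2 0 0 0 0 0 1; 2 0 0 0 0 0 1; 0 0 0 0 0 0 1'; python3 -m pendant '2 0 0 0 0 0 1; 0 0 0 0 0 0 1';  python3 -m pendant '2 0 0 0 0 0 1; 0 0 0 0 0 0 1'
```

```text
clock: 12.35
tool_pos: [0.5496, -0.0254, 0.0634]
orientation: [[0.0, 1.0, -0.001], [0.0, -0.001, -1.0], [-1.0, 0.0, -0.0]]
wrist_force: [-0.3, -0.5, 6.1]
grip_width: 0.0
clock: 12.6
tool_pos: [0.55, -0.0253, 0.0626]
orientation: [[0.001, 1.0, -0.001], [0.0, -0.001, -1.0], [-1.0, 0.001, -0.0]]
wrist_force: [-3.4, 1.0, 20.1]
grip_width: -0.0003
clock: 12.85
tool_pos: [0.5505, -0.0252, 0.0613]
orientation: [[0.002, 1.0, -0.001], [0.001, -0.001, -1.0], [-1.0, 0.002, -0.001]]
wrist_force: [-5.5, 1.4, 27.3]
grip_width: 0.0001
```

The firm stop is felt: force went from 6 to 27 N over about 2 mm, at tip z ≈ 0.045. I'll ease 1 mm and check by picture.

```bash
python3 -m pendant '-1 0 0 0 0 0 1; 0 0 0 0 0 0 1; 0 0 0 0 0 0 1'
python3 - <<'E'
from h import *
from m import tray_fit
a=capture('scene');save(dict(frame=cv2.resize(a['frame'][170:340,140:500],(800,378))),'s4.png')
print(tray_fit()[1:])
E
python3 -m pendant '0 0 0 0 0 0 1;0 0 0 0 0 0 1;0 0 0 0 0 0 1;0 0 0 0 0 0 1'
```

```text
clock: 13.22
tool_pos: [0.5505, -0.0253, 0.0617]
orientation: [[0.002, 1.0, -0.001], [0.0, -0.001, -1.0], [-1.0, 0.002, -0.0]]
wrist_force: [-2.1, 1.0, 18.0]
grip_width: 0.0001
(((0.5193865895271301, -0.17067021131515503), (0.17094731330871582, 0.21154649555683136), 89.94755554199219), array([[ 0.4135, -0.256 ],
       [ 0.6251, -0.2562],
       [ 0.6252, -0.0853],
       [ 0.4137, -0.0851]], dtype=float32))
clock: 13.82
tool_pos: [0.5505, -0.0253, 0.0617]
orientation: [[0.002, 1.0, -0.001], [0.0, -0.001, -1.0], [-1.0, 0.002, -0.0]]
wrist_force: [-2.3, 0.2, 18.1]
grip_width: -0.0002
```

View pics/s4.png

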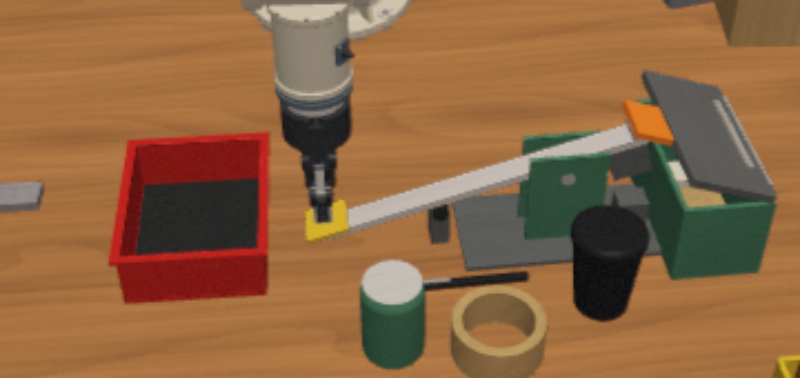

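The picture shows the bar resting on the stop (crop px 438, 212), the flap raised (about 700, 130), the tray flat and clear, and the other objects where they were. Handing in.

```bash
python3 -c "
from cell import hand_in
print(hand_in())"
```

```text
the job is handed in; nothing more can be done
None
```

I slid the tray out from under the lever, pressed the lever down onto its stop, and handed in while still holding it there. The hand-in reports no verdict.

- **Tray:** I pushed it from inside with closed fingertips, about 11 cm towards −y. My last fit puts its near edge at y ≈ −0.085 m. By the opener's dimensions the lowered pad's edge is at about −0.05 m. It lies flat and nothing is touching it.
- **Lever:** I followed the pad's arc down and felt the stop as a rise from 6 N to 27 N over about 2 mm. I then eased off 1 mm. The last reading was a steady 18 N, with the fingertips 45 mm above the desk, which matches the given pad height on the stop.
- **Other checks:** The last picture shows the bar on the stop, the flap raised and the bystanders in view unmoved. I did not measure the flap angle or the lever angle as numbers.

**Disagreements:** The two cameras placed the resting pad about 4 mm apart in x. The tray's yaw came out as about 2° just after the push and 0° later. Neither matters for the clearances. No check failed. The clock stood at about 14 s of the 43 s allowed.

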